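# Rebuild the keyed lead-hanger stand beside the monitor

### The job

Put the lead hanger stand back together: slide the square spacer block onto the keyed post first, all the way down to the foot, then the two-armed hanger on top of it, all the way down onto the spacer. Each goes on only when the flat in its bore meets the flat of the post, so turn it on top of the post until it drops. Let go of both, and leave the things around the stand where they are.

Things in the scene. Friction and masses are not known exactly. Their poses are not given: they have to be found in the camera images.
- stand: Fixed stand: a dark steel disc foot, 130 mm across, 15 mm thick, with a small tab (to 87 mm from the centre) at its +x side, and an upright D-section aluminium post at its centre. Origin: on the table, on the post's axis; z up. A part is fully home when it rests on the foot, 15 mm above the table.
- post_shoulder (a point): On the post's axis, at the shoulder 85 mm above the table. From the foot to here the post is a D: 36 mm across with one flat 11 mm from the axis, rigid, top edge bevelled 3 mm. The flat's outward direction is NOT reported: anywhere within 0.6 rad either side of the stand's x axis, to be seen from above or felt. A part held at another angle stops with its underside on the shoulder.
- post_top (a point): Top of the round nose above the shoulder, on the post's axis, 100 mm above the table: 15 mm across, 15 mm tall, narrower at its tip. Axes as the stand's (they do not turn with the flat). A part centred within 1 mm goes down if its flat is within about 0.07 rad of the post's flat.
- spacer_mid (a point): Centre of the loose grey plastic spacer: a square block 58 x 58 mm, 45 mm tall, 0.18 to 0.36 kg, standing on the table with its bore upright. Point: on the bore axis, 22.5 mm above its underside; z up; the outer sides are square to x and y.
- spacer_bore (a point): Upper mouth of the spacer's bore, on its axis, 45 mm above the underside; axes as the spacer's. The bore goes right through: a D, 40 mm across, its flat 13 mm from the axis on the +x side (2 mm clearance to the post all round), bevelled 2 mm at both mouths.
- hanger_mid (a point): Centre of the hub of the loose lead hanger (0.25 to 0.5 kg), which stands on the table: a grey plastic block 58 x 58 mm, 40 mm tall, with an arm out of its +x and -x sides; +y and -y sides are free to grip. Point: on the bore axis, 20 mm above the underside; z up. Fully home its underside rests on the spacer, 60 mm above the table.
- hanger_bore (a point): Upper mouth of the hanger's bore, 40 mm above its underside; axes as the hanger's. Same D bore as the spacer's, its flat on the +x side. The arms, 16 mm wide, 10 to 22 mm above the underside, reach 97 mm from the axis; the +x arm ends in one upright prong, the -x arm in a fork with two prongs 46 mm apart, all to 53 mm above the underside.
- tape_roll: Loose roll of white tape, 64 mm across, 25 mm tall, lying flat nearer the robot than the stand; origin under its centre. Leave it alone.
- tray: Loose steel tray, 100 x 160 x 30 mm, beyond the stand; origin under its centre. Leave it alone.
- sanitiser: Loose bottle, 64 mm across, 170 mm tall, far right; origin under its centre. Leave it alone.
- dressing_box: Loose cardboard box, 70 x 130 x 50 mm, far left; origin under its centre. Leave it alone.
- cup: Loose white cup, 70 mm across, 70 mm tall, to the right; origin under its centre. Leave it alone.
- penlight: Loose penlight, about 127 mm long and 18 mm thick, lying beyond the stand to the right; origin under its middle. Leave it alone.
- glove_box: Loose carton, 240 x 120 x 85 mm, to the left; origin under its centre. Leave it alone.
There are look-alikes about, which are no part of the job. What is meant by the part that bears spacer_mid is not brown or purple, and is the larger of those in its own colour.

How it is judged:
On the way, in this order (a step that is already met when the one before it is completed fails the run):
1. the spacer is fully home on the foot of the stand while the hanger is still off the post (z of spacer_mid in the frame of stand below 0.0405 m and horizontal distance between spacer_mid and stand below 0.006 m and angle between spacer_mid's own z axis and vertical below 0.06 rad and horizontal distance between hanger_mid and stand above 0.03 m), for 0.2 s.
2. the hanger is fully home on the spacer (z of hanger_mid in the frame of stand below 0.083 m and horizontal distance between hanger_mid and stand below 0.006 m and angle between hanger_mid's own z axis and vertical below 0.06 rad), for 0.2 s.
At the end, for the whole second after the job is handed in: Both parts are on the post, released and at rest: the spacer flat on the foot (its centre at most 40.5 mm above the table), the hanger flat on the spacer (its centre 77 to 83 mm above the table), each within 6 mm of the post's axis and tilted by less than 0.06 rad (all of step 2 and z of spacer_mid in the frame of stand below 0.0405 m and horizontal distance between spacer_mid and stand below 0.006 m and angle between spacer_mid's own z axis and vertical below 0.06 rad and z of hanger_mid in the frame of stand above 0.077 m); the robot touches nothing.
It fails at once if a thing beside the stand was shifted more than 40 mm (distance of any of tape_roll, tray, sanitiser, dressing_box, cup, penlight, glove_box from where it was at the start of the episode above 0.04 m).
It also fails if it takes over 72 s, if anything falls off the work surface, if the arm or the gripper's body presses on something with over 40 N, if the wrist force passes 120 N, or if a joint passes its speed limit or range.

### The arm

A 7-joint arm with a two-finger parallel gripper is mounted at the origin on the work surface. World frame = base frame: x ahead of the robot, y to its left, z up, the work surface at z = 0. Lengths are in m, angles in rad, forces in N, time in s.
With the tool pointing down it reaches from about 0.4 to 0.875 m from the base axis. Payload 19.3 kg.
Tool frame: the origin (TCP) lies midway between the tips of the shut fingers; the grasp point (between the pads) lies 19 mm behind it; z points along the fingers, y is the line along which they close (so a half turn about z gives the same grasp; the last joint's range is limited). The gripper opens to 85 mm and grips with 20 to 120 N. Pads are 22 mm wide; open, the fingers measure 114 mm over their backs; the gripper's body (76 mm by 85 mm) begins 54 mm behind the grasp point. The pads swing forward as they close: fully open they stand 13 mm farther back than shut.
Start: joints at [1.275, 0.521, -0.036, 1.599, 0.021, 1.021, -0.113], TCP at [0.14, -0.609, 0.231] pointing down, gripper open.
Joint ranges: [-2.91, 2.91], [-0.3, 2.13], [-1.5, 1.42], [0.17, 2.43], [-1.26, 4.41], [0.16, 1.93], [-2.52, 2.52]. Speed limits (rad/s): [1.89, 1.89, 2.39, 2.39, 3.01, 3.01, 3.01].

### API

Orientations are given as [roll, pitch, yaw] about the fixed x, y, z axes, in that order (R = Rz(yaw) Ry(pitch) Rx(roll)).
In Python, from workcell import telemetry, grab_frame, calibration, bot, outline_of, landmark_of gives the robot as it stands. The module is installed in compiled form; this text tells all that it offers.
- The arm moves only by the shell command python3 -m inch 'ROWS' [FORCE]. ROWS is JSON, a list of rows, each a list of 7 numbers: the shift along the tool's x, y, z in m, then the turn, a rotation vector about the tool's x, y, z in rad, then the closure, from 0 (fully open) to 1 (shut). A call has 1 to 5 rows; each row shifts and turns the commanded pose from where the row before left it, along the tool's axes as they then stand; what a row does not reach is not made up. A row lasts 1/10 s, in which the tool goes at most 50 mm and 8.59 degrees, less where a joint would pass 70% of its speed; a pose out of reach is approached as far as the arm can. A call is refused whole if a number of a shift passes 0.05 or a number of a turn 0.15, either way. A call with a gripper value outside its range is refused whole. The fingers move at their own pace and stop on an object; FORCE is the grip in N (left out, the last holds). Time passes only in rows, so rows that do not move let the fingers close. It gives the time, the measured TCP pose, the force, the opening and the grip force at its end, in the units of the state.
- telemetry.observe(): the state, without advancing time (a new reading comes with each control period).
- grab_frame(name): name is "side" or "top" or "wrist"; returns the picture (400x640x3 uint8, red, green, blue); there is no depth.
- calibration(name): a dict with "fovy" (degrees; the focal length in pixels is half the picture's height over the tangent of half this angle, whatever the lens; pixels are square), "cx", "cy" (the principal point, pixels), "pose" (4x4, takes a point from camera to world coordinates). Camera axes: x right, y down, z forward; pixel columns grow to the right and rows downward; lengths in m; the calibration is good to about 2 mm. The wrist camera is an equidistant fisheye: a pixel r from the principal point sees the ray r / f radians off the axis. A picture is of the moment at which its call begins: read the wrist's pose just before it. calibration takes no time and is no camera call; for the wrist camera it gives the pose at the moment of the call.
- bot.job_done(): hands the job in; it is judged then, once.
Trained networks look in the newest picture that a camera, given by its name, has taken for a name from the list of things; names that differ only in an ending like _2 or _b are one class to them, and where a whole thing is asked for, a point or a joint stands for the part that bears it (a point fixed in the world has none). Each returns a list of dicts, best first, with "score" (0 to 1); they miss things now and then, are a little off and sometimes report something else, mostly with a low value. They report only what shows in the picture. A call takes as long as a camera call. They do not tell look-alikes from the thing itself.
- outline_of(label, camera): "region" (400x640 bool, what is visible of it) and "rect" ([left, top, right, bottom] in pixels, round what is visible of it).
- landmark_of(label, camera): "xy" ([column, row] in pixels: a listed point, or the origin of a listed thing).
The state is a dict: "clock": time; "qpos": joint angles; "qd": joint speeds; "joint_efforts": joint torques, N m; "position": TCP position; "tool_rot": TCP orientation; "force": force on the tool from outside, world axes, zero at the start; "moment": the same for the moment, N m; "grip_width": finger opening in m; "finger_force": force on a finger pad.
Only numpy, scipy, OpenCV 4.12 (cv2) and the standard library are available. Lean on these libraries where they do the work, as an engineer would, in place of code of your own. Each camera call takes 0.05 s, during which the arm holds its last target. There are 200 camera calls.

## Working session

There is one attempt and no reset: what is moved stays moved. The work goes in short steps, Python scripts to look and compute and a shell command to move; the robot and the scene stay as the last step left them, time stands still between calls to the robot, and variables do not carry over. Pictures are saved under pics/ and viewed, at most 13 in all, crops included, and the job is handed in when it is done.

```bash
mkdir -p pics; cat > h.py <<'E'
import numpy as np, cv2
from workcell import telemetry, grab_frame, calibration, bot, outline_of, landmark_of
def ray(cam,uv,c=None):
    c=c or calibration(cam); f=200/np.tan(np.radians(c['fovy'])/2)
    d=(np.array(uv,float)-[c['cx'],c['cy']])
    if cam=='wrist':
        r=np.hypot(*d); t=r/f; v=np.array([*(d/max(r,1e-9)*np.sin(t)),np.cos(t)])
    else: v=np.array([*(d/f),1.])
    T=np.array(c['pose']); return T[:3,3],T[:3,:3]@v
def at_z(cam,uv,z,c=None):
    o,d=ray(cam,uv,c); return (o+d*(z-o[2])/d[2])
def save(name,img,rect=None,s=1):
    if rect: l,t,r,b=rect; img=img[t:b,l:r]
    cv2.imwrite('pics/'+name,cv2.resize(img[:,:,::-1],None,fx=s,fy=s,interpolation=cv2.INTER_CUBIC))
E
python3 - <<'E'
from h import *
np.set_printoptions(precision=4,suppress=True)
ims={}
for c in ('top','side'):
    ims[c]=grab_frame(c); save(c+'0.png',ims[c])
    k=calibration(c); print(c,k['fovy'],k['cx'],k['cy'],np.array(k['pose']).tolist())
    for n,z in (('stand',0),('post_top',.1),('post_shoulder',.085),('spacer_mid',.0225),('spacer_bore',.045),('hanger_mid',.02),('hanger_bore',.04)):
        for r in landmark_of(n,c)[:4]: print(n,round(r['score'],2),np.round(r['xy'],1),at_z(c,r['xy'],z))
print(telemetry.observe())
E
```

```text
top 51.288394172838494 318.1304892800777 193.12925582963726 [[-0.019817317701337617, -0.9863023339588403, 0.1637528013393029, 0.3888714037688936], [-0.9995499966324997, 0.0232336458545366, 0.01897371688089498, -0.017202034013259686], [-0.022518395837506602, -0.16330310385185862, -0.9863189231284446, 1.2983277498230765], [0.0, 0.0, 0.0, 1.0]]
stand 0.75 [327.4 202.6] [ 0.5735 -0.0208  0.    ]
post_top 0.88 [324.3 196.3] [ 0.578  -0.0119  0.1   ]
post_top 0.22 [419.7 215.5] [ 0.5158 -0.2848  0.1   ]
post_shoulder 0.86 [323.4 199.2] [ 0.5718 -0.009   0.085 ]
spacer_mid 0.89 [244.6 230. ] [0.4912 0.2355 0.0225]
spacer_mid 0.67 [266.  258.8] [0.4025 0.1695 0.0225]
spacer_mid 0.59 [206.3 231.4] [0.4895 0.3538 0.0225]
spacer_mid 0.59 [273.5 206.9] [0.5607 0.1464 0.0225]
spacer_bore 0.88 [269.2 256.9] [0.4076 0.1567 0.045 ]
spacer_bore 0.74 [270.3 208.8] [0.5521 0.1532 0.045 ]
spacer_bore 0.73 [238.3 229.2] [0.4922 0.2502 0.045 ]
spacer_bore 0.69 [205.  233.9] [0.4802 0.351  0.045 ]
hanger_mid 0.7 [421.8 219.5] [ 0.5118 -0.3084  0.02  ]
hanger_bore 0.72 [418.9 216.9] [ 0.5179 -0.2956  0.04  
[... 979 characters left out ...]
572 0.045 ]
hanger_mid 0.79 [340.8 141.3] [ 0.5161 -0.3157  0.02  ]
hanger_bore 0.72 [339.8 137.5] [ 0.5196 -0.3126  0.04  ]
hanger_bore 0.23 [328.8 114.1] [ 0.5569 -0.4365  0.04  ]
{'clock': 0.8, 'qpos': array([ 1.2748,  0.5214, -0.0363,  1.5995,  0.0212,  1.0211, -0.1128]), 'qd': array([ 0.0013, -0.0014,  0.0004,  0.0008, -0.0009,  0.0008,  0.0009]), 'joint_efforts': array([ -0.001 , -92.676 ,   1.9771, -37.0237,   0.018 ,   0.0018,
        -0.    ]), 'position': array([ 0.1399, -0.6091,  0.2313]), 'tool_rot': array([ 3.1416, -0.    ,  0.2258]), 'force': array([ 0.6371, -0.1412, -0.3429]), 'moment': array([-0.0456,  0.0172, -0.0334]), 'finger_force': 0.0, 'grip_width': 0.08548733455427401}
```

View pictures.

View pics/top0.png

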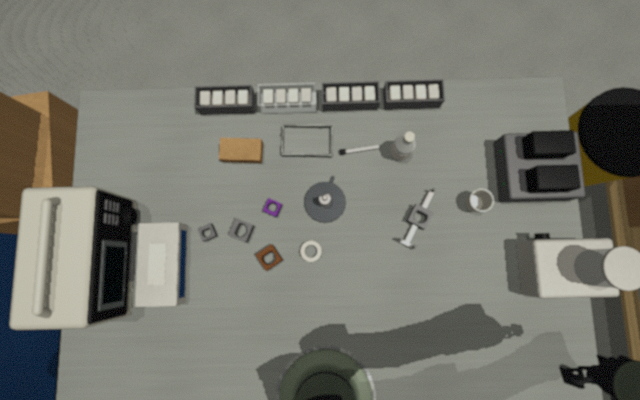

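View pics/side0.png

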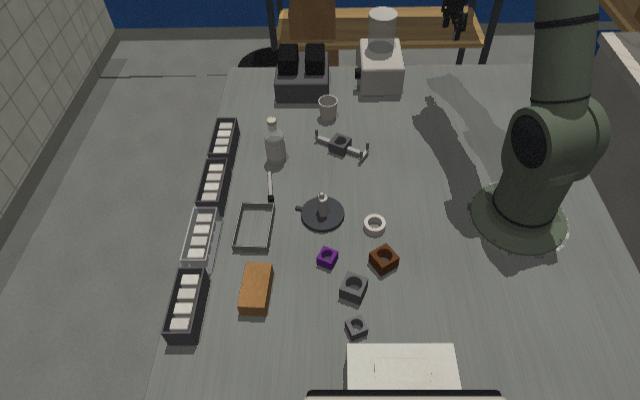

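The top view shows the stand at (325,202), the hanger at (419,217), the larger grey spacer at (241,230) and a smaller grey look-alike at (208,232). Purple is at (272,207) and brown at (268,257). The side view agrees, with the spacer at (353,287). I'll move over the hanger and look from near.

```bash
R='x'; python3 -m inch '[[0.036,-0.0173,0,0,0,0,0],[0.036,-0.0173,0,0,0,0,0],[0.036,-0.0173,0,0,0,0,0],[0.036,-0.0173,0,0,0,0,0],[0.036,-0.0173,0,0,0,0,0]]'
python3 -m inch '[[0.036,-0.0173,0,0,0,0,0],[0.036,-0.0173,0,0,0,0,0],[0.036,-0.0173,0,0,0,0,0],[0.036,-0.0173,0,0,0,0,0],[0.036,-0.0173,0,0,0,0,0]]'
python3 -m inch '[[0.036,-0.0173,0,0,0,0,0],[0.036,-0.0173,0,0,0,0,0],[0,0,0,0,0,0,0]]'
cat >> h.py <<'E'
np.set_printoptions(precision=4,suppress=True)
from scipy.spatial.transform import Rotation as Ro
def go(p,yaw):  # shift in tool axes to p (xyz) then turn about tool z
    s=telemetry.observe(); R=Ro.from_euler('xyz',s['tool_rot']).as_matrix()
    w=(s['tool_rot'][2]-yaw+np.pi/2)%np.pi-np.pi/2
    print('t',round(s['clock'],2),'pos',s['position'],'rot',s['tool_rot'],'q7',s['qpos'][6],'F',s['force'],'w',round(s['grip_width'],4))
    print('shift',R.T@(np.array(p)-s['position']),'turn z',w)
def look(name,labels,zs,rect=None,s=1):
    c=calibration('wrist'); im=grab_frame('wrist'); save(name,im,rect,s); out={}
    for n,z in zip(labels,zs):
        for r in landmark_of(n,'wrist')[:3]:
            print(n,round(r['score'],2),np.round(r['xy'],1),at_z('wrist',r['xy'],z,c))
    return c,im
E
python3 - <<'E'
from h import *
look('w1.png',['hanger_mid','hanger_bore','post_top','post_shoulder'],[.02,.04,.1,.085])
go([.573,-.012,.231],0.)
E
```

```text
clock: 1.3
position: [0.2971, -0.4835, 0.2315]
tool_rot: [3.141, -0.0, 0.226]
force: [1.3, -0.3, -1.1]
grip_width: 0.0853
finger_force: 0.0
clock: 1.8
position: [0.4532, -0.3588, 0.2315]
tool_rot: [3.141, -0.0, 0.226]
force: [0.1, -0.4, -0.3]
grip_width: 0.0854
finger_force: 0.0
clock: 2.1
position: [0.5186, -0.3053, 0.2312]
tool_rot: [-3.14, -0.002, 0.232]
force: [-0.5, 0.1, 0.5]
grip_width: 0.0854
finger_force: 0.0
hanger_mid 0.91 [315.1 168.4] [ 0.524  -0.2983  0.02  ]
hanger_mid 0.28 [83.5 81.5] [0.5791 0.0489 0.02  ]
hanger_bore 0.67 [318.9 175.3] [ 0.5207 -0.3036  0.04  ]
post_shoulder 0.65 [79.9 83.3] [ 0.577  -0.0074  0.085 ]
t 2.35 pos [ 0.5136 -0.3111  0.2313] rot [3.1413 0.0004 0.2241] q7 -0.9666803784681621 F [ 1.4095 -0.3537  0.5714] w 0.0853
shift [ 0.1244 -0.2784  0.0002] turn z 0.22413280735094365
```

View pics/w1.png

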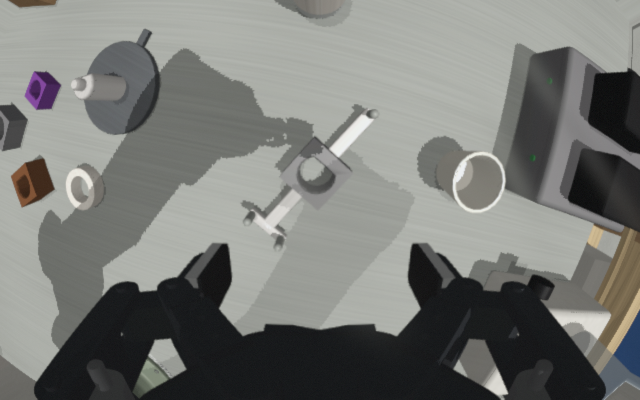

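The wrist view shows the hanger with its hub at (316,173), its single prong at (374,114) and its fork prongs at (248,219) and (278,243). Next is the stand.

```bash
python3 -m inch '[[0.0178,-0.0398,0,0,0,0,0],[0.0178,-0.0398,0,0,0,0,0],[0.0178,-0.0398,0,0,0,0,0],[0.0178,-0.0398,0,0,0,0,0],[0.0178,-0.0398,0,0,0,0,0]]' | head -2
python3 -m inch '[[0.0178,-0.0398,0,0,0,0,0],[0.0178,-0.0398,0,0,0,0,0],[0,0,0,0,0,0,0],[0,0,0,0,0,0,0]]'
python3 - <<'E'
from h import *
c,im=look('w2.png',['stand','post_top','post_shoulder','spacer_mid'],[0,.1,.085,.0225],(180,60,480,260),2.6)
def im_at(p):
    T=np.array(c['pose']); v=T[:3,:3].T@(np.array(p)-T[:3,3]); f=200/np.tan(np.radians(c['fovy'])/2)
    t=np.arctan2(np.hypot(*v[:2]),v[2]); return np.array([c['cx'],c['cy']])+f*t*v[:2]/np.hypot(*v[:2])
print('shoulder ctr px',im_at([.573,-.012,.085]),'+x',im_at([.593,-.012,.085]),'cam',np.array(c['pose'])[:3,3])
go([.491,.238,.231],0.)
E
```

```text
clock: 2.85
position: [0.5564, -0.0957, 0.2316]
clock: 3.25
position: [0.5734, -0.0109, 0.2313]
tool_rot: [3.141, 0.0, 0.226]
force: [0.8, -0.5, -0.5]
grip_width: 0.0851
finger_force: 0.0
stand 0.68 [319.6 168.1] [ 0.5768 -0.0101  0.    ]
post_top 0.61 [319.8 184. ] [ 0.5785 -0.0097  0.1   ]
spacer_mid 0.91 [189.6 156.5] [0.5612 0.148  0.0225]
spacer_mid 0.85 [125.8 192.5] [0.4949 0.2394 0.0225]
spacer_mid 0.81 [168.8 264.8] [0.4055 0.1654 0.0225]
shoulder ctr px [320.7806 186.6431] +x [325.5282 166.5431] cam [0.6364 0.0041 0.3745]
t 3.5 pos [ 0.5734 -0.0121  0.2314] rot [ 3.1413 -0.      0.2236] q7 -1.5262514885347598 F [-0.3278 -0.0604  0.9679] w 0.0852
shift [-0.0249 -0.2622  0.0003] turn z 0.22364134626563525
```

View pics/w2.png

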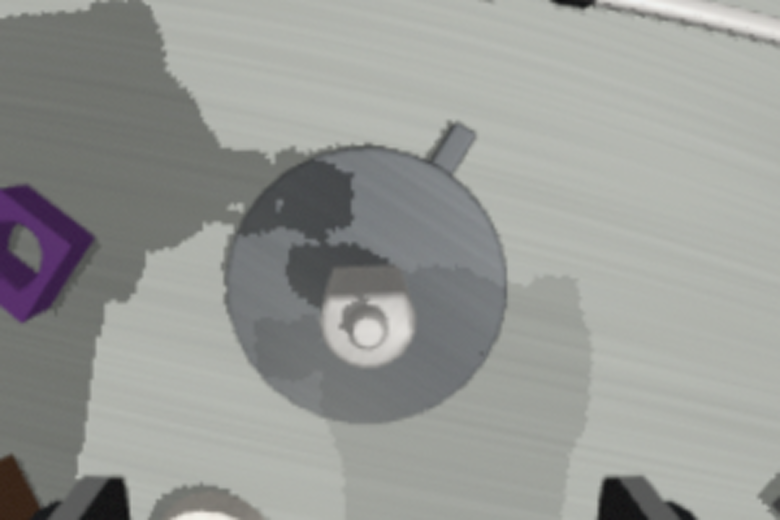

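The crop shows the post's bright top with its flat facing image-up. The flat edge runs from about (325,296) to (410,295), so the flat looks roughly along tool +x. The tab is at (455,145). I'll now get the flat angle and centre precisely on rectified planes.

```bash
cat >> h.py <<'E'
def px(c,P):
    P=np.atleast_2d(P); T=np.array(c['pose']); v=(P-T[:3,3])@T[:3,:3]; f=200/np.tan(np.radians(c['fovy'])/2)
    r=np.hypot(v[:,0],v[:,1]); t=np.arctan2(r,v[:,2]); return np.array([c['cx'],c['cy']])+(f*t/r)[:,None]*v[:,:2]
def rect(c,im,ctr,z,half,k):  # rectified map of plane z, k px/m; rows: -x down (x up), cols: -y
    n=int(2*half*k); i,j=np.mgrid[:n,:n]; X=ctr[0]+half-i/k; Y=ctr[1]+half-j/k
    m=px(c,np.c_[X.ravel(),Y.ravel(),np.full(n*n,z)]).astype(np.float32).reshape(n,n,2)
    return cv2.remap(im,m[...,0],m[...,1],cv2.INTER_CUBIC)
E
python3 - <<'E'
from h import *
c=calibration('wrist'); im=grab_frame('wrist'); np.savez('post.npz',im=im,pose=c['pose'])
A=rect(c,im,(.575,-.011),.085,.03,10000); B=rect(c,im,(.575,-.011),.015,.1,3000)
save('rectA.png',np.hstack([A,B]))
E
```

```text
(no output)
```

View pics/rectA.png

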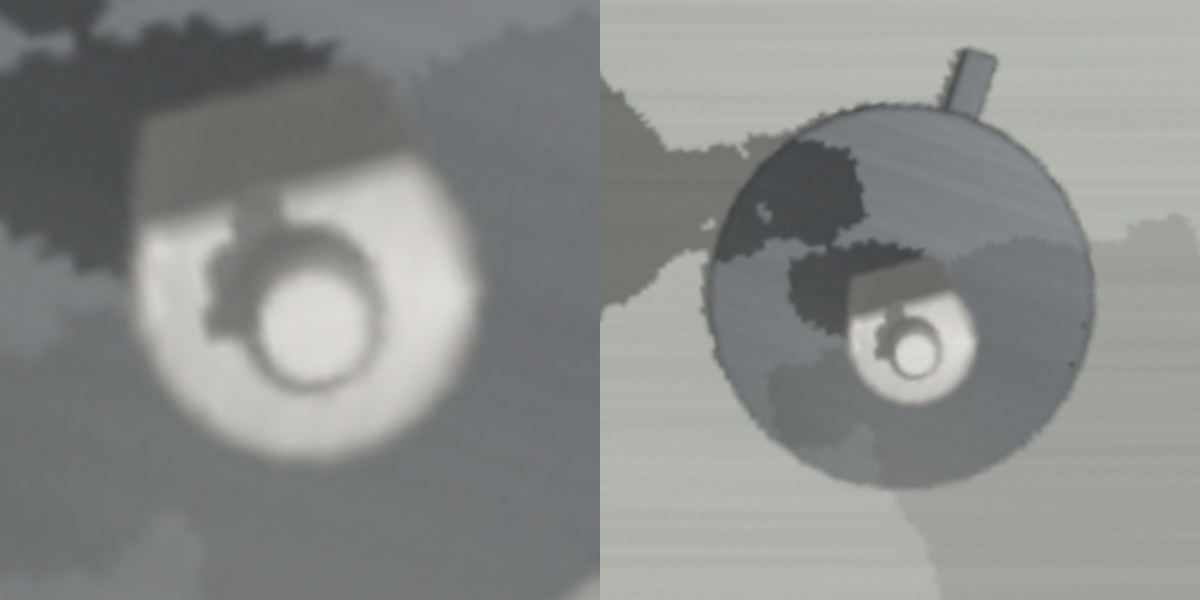

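Post centre comes out at about (0.576,-0.0113): the foot circle measures 129 mm, and the nose projection agrees. In the left panel the flat edge runs (140,225)→(405,155), so the flat normal is at about 0.25 rad in world yaw. Now the spacer.

```bash
python3 -m inch '[[-0.0036,-0.0375,0,0,0,0,0],[-0.0036,-0.0375,0,0,0,0,0],[-0.0036,-0.0375,0,0,0,0,0],[-0.0036,-0.0375,0,0,0,0,0],[-0.0036,-0.0375,0,0,0,0,0]]' | head -2
python3 -m inch '[[-0.0036,-0.0375,0,0,0,0,0],[-0.0036,-0.0375,0,0,0,0,0],[0,0,0,0,0,0,0],[0,0,0,0,0,0,0]]'
python3 - <<'E'
from h import *
c,im=look('x.png',['spacer_mid','spacer_bore'],[.0225,.045])
save('w3.png',np.hstack([rect(c,im,(.495,.240),.045,.05,4000),rect(c,im,(.495,.240),.045,.1,2000)]))
go([.495,.24,.231],0.)
E
```

```text
clock: 4.05
position: [0.5136, 0.1688, 0.2315]
clock: 4.45
position: [0.4902, 0.2396, 0.2313]
tool_rot: [3.141, 0.0, 0.227]
force: [-0.6, -0.3, -0.0]
grip_width: 0.085
finger_force: 0.0
spacer_mid 0.94 [366.2 252.9] [0.4059 0.1601 0.0225]
spacer_mid 0.92 [313.7 171.7] [0.4915 0.2469 0.0225]
spacer_mid 0.79 [408.9 134. ] [0.5606 0.1494 0.0225]
spacer_bore 0.98 [368.3 259.7] [0.4072 0.1612 0.045 ]
spacer_bore 0.96 [312.1 173.5] [0.4931 0.2486 0.045 ]
spacer_bore 0.8 [407.5 132.5] [0.5613 0.1581 0.045 ]
t 4.6 pos [0.4908 0.2382 0.2313] rot [ 3.1411 -0.      0.2238] q7 -2.033704778542224 F [-0.9442 -0.9582  0.5334] w 0.0854
shift [ 0.0045 -0.0008  0.0003] turn z 0.2238279000003629
```

View pics/w3.png

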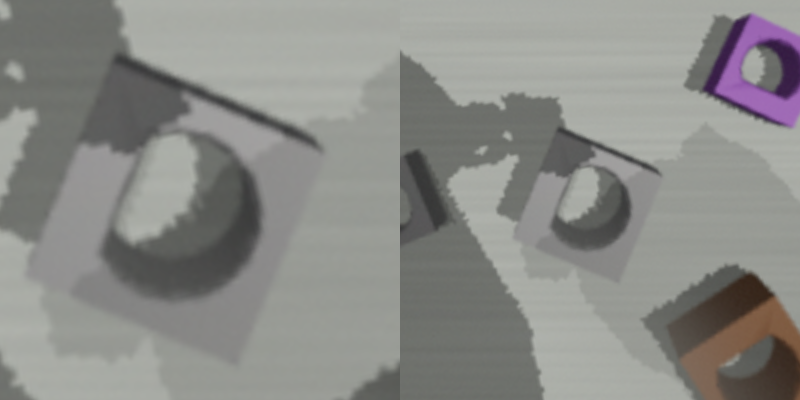

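The spacer's top face has corners (115,62), (322,150), (238,365) and (25,275) in the left panel, so 58 mm is confirmed. Its centre is about (0.492,0.247). The bore flat is on the left side, giving yaw ≈ 1.18. I'll grasp with tool yaw 1.18.

```bash
python3 -m inch '[[0.0031,-0.0083,0.01,0,0,0,0],[0,0,0.02,0,0,-0.137,0],[0,0,0.02,0,0,-0.137,0],[0,0,0.02,0,0,-0.137,0],[0,0,0.02,0,0,-0.137,0]]' | head -3
python3 -m inch '[[0,0,0.02,0,0,-0.137,0],[0,0,0.01,0,0,-0.137,0],[0,0,0,0,0,-0.134,0],[0,0,0,0,0,0,0],[0,0,0,0,0,0,0]]'
python3 - <<'E'
from h import *
c,im=look('x.png',['spacer_bore'],[.045])
save('w4.png',rect(c,im,(.492,.247),.045,.05,5000))
go([.492,.247,.018],1.18)
E
```

```text
clock: 5.1
position: [0.4914, 0.2483, 0.1398]
tool_rot: [-3.141, 0.0, 0.779]
clock: 5.6
position: [0.4915, 0.2482, 0.111]
tool_rot: [-3.141, -0.0, 1.177]
force: [-0.6, 0.2, 0.5]
grip_width: 0.085
finger_force: 0.0
spacer_bore 0.78 [319.1 213.1] [0.4903 0.2472 0.045 ]
spacer_bore 0.69 [261.4  78.1] [0.4909 0.3493 0.045 ]
spacer_bore 0.6 [268.4 333.3] [0.4078 0.1629 0.045 ]
t 5.7 pos [0.4916 0.2483 0.1113] rot [ 3.1414 -0.0003  1.1782] q7 -1.3135385282639773 F [0.5115 0.6503 0.3751] w 0.0854
shift [-0.0011  0.0009  0.0933] turn z -0.0018321888029440014
```

View pics/w4.png

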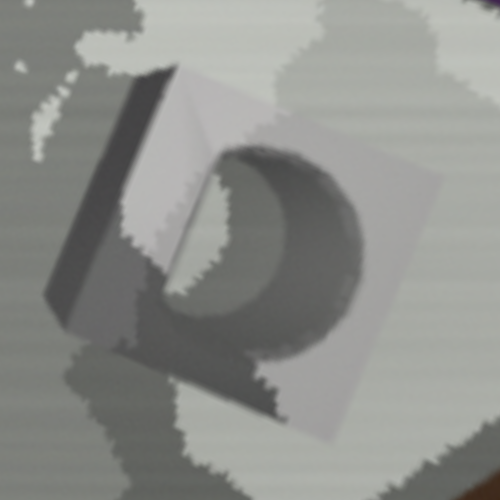

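Corners at (177,65), (443,175), (333,443) and (63,330) give centre (0.4914,0.2463) and yaw 1.175, matching the earlier measurement. Grasping.

```bash
python3 -m inch '[[-0.0019,0.0006,0.02,0,0,0,0],[0,0,0.03,0,0,0,0],[0,0,0.03,0,0,0,0],[0,0,0.0133,0,0,0,0],[0,0,0,0,0,0,0]]' 50
python3 -m inch '[[0,0,0,0,0,0,1],[0,0,0,0,0,0,1],[0,0,0,0,0,0,1],[0,0,0,0,0,0,1],[0,0,0,0,0,0,1]]'
python3 -m inch '[[0,0,0,0,0,0,1],[0,0,0,0,0,0,1],[0,0,0,0,0,0,1]]'
python3 -c "
from h import *
go([.576,-.0113,.16],.25)"
```

```text
clock: 6.2
position: [0.4905, 0.2462, 0.0169]
tool_rot: [-3.14, 0.002, 1.181]
force: [0.1, -0.3, 0.2]
grip_width: 0.085
finger_force: 0.0
clock: 6.7
position: [0.492, 0.2467, 0.0195]
tool_rot: [3.14, -0.002, 1.181]
force: [-2.2, -0.3, 6.8]
grip_width: 0.0568
finger_force: 52.8
clock: 7.0
position: [0.492, 0.2467, 0.0195]
tool_rot: [3.14, -0.002, 1.181]
force: [-1.4, -0.7, 6.9]
grip_width: 0.0571
finger_force: 52.8
t 7.0 pos [0.492  0.2467 0.0195] rot [ 3.1402 -0.0018  1.1812] q7 -1.3956768871891374 F [-1.3941 -0.7255  6.9258] w 0.0571
shift [-0.2065  0.1759 -0.1406] turn z 0.9311814089427832
```

```bash
python3 -m inch '[[0,0,-0.03,0,0,0,1],[0,0,-0.04,0,0,0.133,1],[0,0,-0.04,0,0,0.133,1],[0,0,-0.03,0,0,0.133,1],[0,0,0,0,0,0.133,1]]' |head -3
python3 -m inch '[[0,0,0,0,0,0.133,1],[0,0,0,0,0,0.133,1],[0,0,0,0,0,0.133,1],[0,0,0,0,0,0,1]]'
python3 -c "
from h import *
go([.576,-.0113,.16],.25)"
```

```text
clock: 7.5
position: [0.493, 0.2473, 0.163]
tool_rot: [3.141, -0.007, 0.644]
clock: 7.9
position: [0.4913, 0.2465, 0.159]
tool_rot: [-3.141, -0.001, 0.248]
force: [0.4, -0.1, -2.6]
grip_width: 0.057
finger_force: 55.9
t 7.9 pos [0.4913 0.2465 0.159 ] rot [-3.1414 -0.0012  0.2482] q7 -2.054133607584265 F [ 0.3919 -0.1174 -2.6446] w 0.057
shift [ 0.0188  0.2707 -0.0011] turn z -0.0018187213750315845
```

```bash
python3 -m inch '[[0.0027,0.0387,0,0,0,0,1],[0.0027,0.0387,0,0,0,0,1],[0.0027,0.0387,0,0,0,0,1],[0.0027,0.0387,0,0,0,0,1],[0.0027,0.0387,0,0,0,0,1]]' |head -2
python3 -m inch '[[0.0027,0.0387,0,0,0,0,1],[0.0027,0.0387,0,0,0,0,1],[0,0,0,0,0,0,1],[0,0,0,0,0,0,1],[0,0,0,0,0,0,1]]'
python3 - <<'E'
from h import *
c,im=look('x.png',['spacer_bore','post_top'],[.1845,.1])
A=rect(c,im,(.576,-.0113),.1845,.05,4000); save('w5.png',np.hstack([A,cv2.resize(im[60:300,200:440],(400,400))]))
go([.576,-.0113,.11],.25)
E
```

```text
clock: 8.4
position: [0.5527, 0.0607, 0.1587]
clock: 8.9
position: [0.5766, -0.0105, 0.1583]
tool_rot: [-3.141, -0.0, 0.254]
force: [-0.0, 0.3, -2.2]
grip_width: 0.0573
finger_force: 55.9
spacer_bore 0.8 [ 26.  190.5] [0.5718 0.1609 0.1845]
spacer_bore 0.77 [137.  300.1] [0.5328 0.076  0.1845]
spacer_bore 0.68 [156.5 166.7] [0.6052 0.0681 0.1845]
post_top 0.41 [318.8 253.8] [ 0.5475 -0.0172  0.1   ]
t 9.05 pos [ 0.5767 -0.0104  0.1582] rot [-3.1414 -0.0003  0.2531] q7 -1.54387346468177 F [-0.2226 -0.1403 -2.511 ] w 0.0573
shift [-0.0009  0.0007  0.0482] turn z 0.0030659997341442313
```

View pics/w5.png

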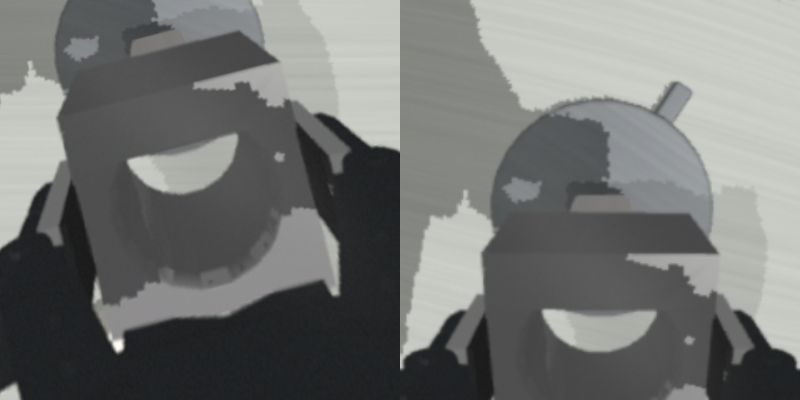

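The picture shows the spacer held with its bore flat facing image-up, square to the post's flat, with the centre about 1 mm behind the TCP. Descending with feel.

```bash
python3 -m inch '[[0,0.0007,0.015,0,0,0,1],[0,0,0.015,0,0,0,1],[0,0,0.012,0,0,0,1],[0,0,0,0,0,0,1],[0,0,0,0,0,0,1]]'
python3 -m inch '[[0,0,0.004,0,0,0,1],[0,0,0.004,0,0,0,1],[0,0,0.003,0,0,0,1],[0,0,0,0,0,0,1]]'
python3 -m inch '[[0,0,0.003,0,0,0,1],[0,0,0.003,0,0,0,1],[0,0,0,0,0,0,1]]'
```

```text
clock: 9.55
position: [0.577, -0.0118, 0.1162]
tool_rot: [-3.141, 0.0, 0.251]
force: [0.1, 0.8, -2.1]
grip_width: 0.0569
finger_force: 55.8
clock: 9.95
position: [0.5767, -0.0121, 0.1046]
tool_rot: [-3.141, 0.001, 0.251]
force: [-0.8, 0.3, -2.3]
grip_width: 0.0573
finger_force: 55.8
clock: 10.25
position: [0.5767, -0.0121, 0.0986]
tool_rot: [-3.141, 0.001, 0.251]
force: [0.2, 0.2, -2.5]
grip_width: 0.0568
finger_force: 55.8
```

It is past the shoulder with no contact force. Continuing down.

```bash
python3 -m inch '[[0,0,0.004,0,0,0,1],[0,0,0.004,0,0,0,1],[0,0,0.004,0,0,0,1],[0,0,0.004,0,0,0,1],[0,0,0,0,0,0,1]]'
python3 -m inch '[[0,0,0.007,0,0,0,1],[0,0,0.007,0,0,0,1],[0,0,0.007,0,0,0,1],[0,0,0.007,0,0,0,1],[0,0,0,0,0,0,1]]'
python3 -m inch '[[0,0,0.006,0,0,0,1],[0,0,0.006,0,0,0,1],[0,0,0.004,0,0,0,1],[0,0,0.001,0,0,0,1],[0,0,0,0,0,0,1]]'
```

```text
clock: 10.75
position: [0.5766, -0.0121, 0.0823]
tool_rot: [-3.141, 0.001, 0.251]
force: [-0.6, 0.2, -2.3]
grip_width: 0.0571
finger_force: 55.8
clock: 11.25
position: [0.5763, -0.0121, 0.0538]
tool_rot: [-3.141, 0.002, 0.251]
force: [-0.5, -0.1, -2.1]
grip_width: 0.0571
finger_force: 55.9
clock: 11.75
position: [0.5769, -0.0121, 0.0379]
tool_rot: [-3.142, 0.0, 0.251]
force: [0.6, 0.5, -2.3]
grip_width: 0.0567
finger_force: 55.9
```

```bash
python3 -m inch '[[0,0,0.0015,0,0,0,1],[0,0,0.001,0,0,0,1],[0,0,0,0,0,0,1]]'
python3 -m inch '[[0,0,0,0,0,0,0.5],[0,0,0,0,0,0,0],[0,0,0,0,0,0,0],[0,0,0,0,0,0,0],[0,0,0,0,0,0,0]]'
python3 -m inch '[[0,0,-0.03,0,0,0,0],[0,0,-0.04,0,0,0,0],[0,0,-0.04,0,0,0,0],[0,0,-0.04,0,0,0,0],[0,0,-0.04,0,0,0,0]]'
python3 - <<'E'
from h import *
c,im=look('x.png',['spacer_mid','spacer_bore','post_shoulder'],[.0375,.06,.085])
np.save('rel.npy',im); save('w6.png',np.hstack([rect(c,im,(.576,-.0113),.06,.05,4000),rect(c,im,(.576,-.0113),.015,.1,2000)]))
go([.5215,-.3045,.231],0)
E
```

```text
clock: 12.05
position: [0.5769, -0.0121, 0.0355]
tool_rot: [-3.142, 0.0, 0.251]
force: [-0.2, -0.0, -2.6]
grip_width: 0.0567
finger_force: 55.9
clock: 12.55
position: [0.577, -0.0121, 0.0356]
tool_rot: [3.142, -0.0, 0.251]
force: [0.2, -0.2, -0.2]
grip_width: 0.0856
finger_force: 0.0
clock: 13.05
position: [0.5767, -0.0121, 0.2273]
tool_rot: [-3.142, -0.0, 0.251]
force: [0.1, 0.3, 0.0]
grip_width: 0.0854
finger_force: 0.0
spacer_mid 0.95 [166.8 265.2] [0.4156 0.1546 0.0375]
spacer_mid 0.87 [ 70.9 179.5] [0.4938 0.3279 0.0375]
spacer_mid 0.7 [315.5 177.8] [ 0.575  -0.0078  0.0375]
spacer_bore 0.93 [ 61.3 182. ] [0.4955 0.3262 0.06  ]
spacer_bore 0.84 [160.  269.4] [0.4212 0.1539 0.06  ]
spacer_bore 0.79 [318.5 184.7] [ 0.5731 -0.0117  0.06  ]
t 13.25 pos [ 0.5772 -0.0122  0.2263] rot [ 3.1411 -0.0016  0.2506] q7 -1.5190084002678506 F [-0.5245 -0.6386 -0.8878] w 0.0856
shift [-0.1264  0.2694 -0.0048] turn z 0.250618413039728
```

View pics/w6.png

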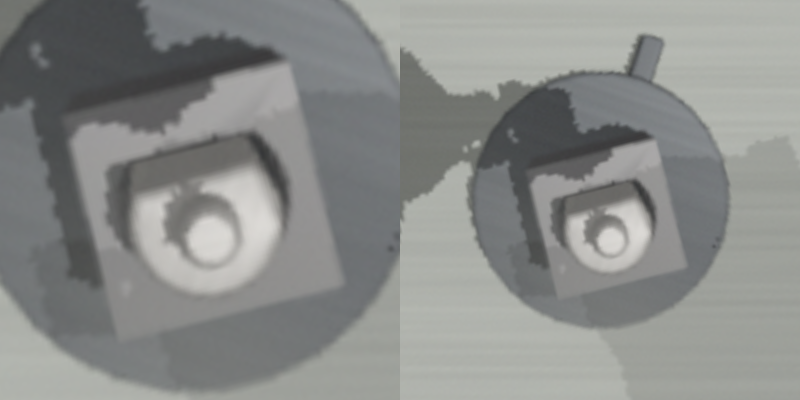

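The spacer is home: its corners at the z=0.06 plane, (65,117), (290,62), (343,285) and (118,340), span 58 mm around the post. Now the hanger.

```bash
python3 -m inch '[[-0.018,0.0385,0,0,0,0,0],[-0.018,0.0385,0,0,0,0,0],[-0.018,0.0385,0,0,0,0,0],[-0.018,0.0385,0,0,0,0,0],[-0.018,0.0385,0,0,0,0,0]]' |head -2
python3 -m inch '[[-0.018,0.0385,0,0,0,0,0],[-0.018,0.0385,0,0,0,0,0],[0,0,0,0,0,0,0],[0,0,0,0,0,0,0],[0,0,0,0,0,0,0]]' |head -3
python3 - <<'E'
from h import *
c,im=look('x.png',['hanger_mid','hanger_bore'],[.02,.04])
A=rect(c,im,(.521,-.304),.04,.05,4000); B=rect(c,im,(.521,-.304),.02,.12,400/.24)
save('w7.png',np.hstack([A,B]))
grab_frame('top'); grab_frame('side')
for cam in('top','side'):
    for n in('sanitiser','cup'):
        for r in landmark_of(n,cam)[:1]: print(cam,n,r['score'],at_z(cam,r['xy'],0))
go([.521,-.304,.03],-.55)
E
```

```text
clock: 13.75
position: [0.5364, -0.2224, 0.2242]
clock: 14.25
position: [0.5218, -0.3034, 0.2246]
tool_rot: [-3.14, 0.001, 0.252]
hanger_mid 0.61 [316.  174.1] [ 0.5213 -0.2989  0.02  ]
hanger_bore 0.55 [317.9 178. ] [ 0.5213 -0.3012  0.04  ]
top sanitiser 0.85 [ 0.7289 -0.2568  0.    ]
side sanitiser 0.81 [ 0.7322 -0.2541  0.    ]
side cup 0.64 [ 0.5541 -0.4683  0.    ]
t 14.7 pos [ 0.5218 -0.3042  0.2256] rot [ 3.1415 -0.      0.2511] q7 -0.9782836048289429 F [-0.9518  0.3308  0.2108] w 0.0855
shift [-0.0007 -0.0005  0.1956] turn z 0.8010660813486044
```

View pics/w7.png

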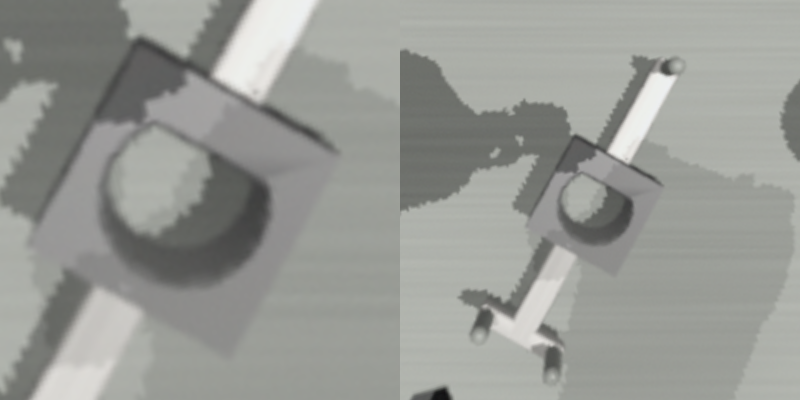

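The hub corners (142,42), (338,152), (230,358) and (33,243) give centre (0.5213,-0.3004) and yaw ≈ -0.51. The bore flat is on the single-prong side, top right. Grasping.

```bash
python3 -m inch '[[0.0005,-0.0038,0.01,0,0,0,0],[0,0,0.02,0,0,0.127,0],[0,0,0.02,0,0,0.127,0],[0,0,0.02,0,0,0.127,0],[0,0,0.02,0,0,0.127,0]]' |head -3
python3 -m inch '[[0,0,0.02,0,0,0.127,0],[0,0,0.02,0,0,0.127,0],[0,0,0,0,0,0,0],[0,0,0,0,0,0,0],[0,0,0,0,0,0,0]]' |head -4
python3 - <<'E'
from h import *
c,im=look('x.png',['hanger_mid','hanger_bore'],[.02,.04])
go([.5213,-.3004,.008],-.51)
E
```

```text
clock: 15.2
position: [0.521, -0.3003, 0.1341]
tool_rot: [-3.142, 0.0, -0.262]
clock: 15.7
position: [0.5217, -0.3008, 0.0964]
tool_rot: [-3.141, -0.001, -0.508]
force: [-0.9, 0.4, 0.8]
hanger_mid 0.62 [ 58.3 292. ] [0.5764 0.0134 0.02  ]
hanger_mid 0.2 [156.2  16.2] [ 0.7181 -0.2641  0.02  ]
hanger_bore 0.77 [320.  215.9] [ 0.5209 -0.3007  0.04  ]
t 15.85 pos [ 0.5216 -0.3009  0.0964] rot [-3.1413 -0.0013 -0.5102] q7 -1.642988550586391 F [-0.1551 -0.3316 -0.8843] w 0.0852
shift [-0.0006 -0.0003  0.0884] turn z -0.00017103496175185917
```

```bash
python3 -m inch '[[-0.0006,-0.0003,0.02,0,0,0,0],[0,0,0.03,0,0,0,0],[0,0,0.025,0,0,0,0],[0,0,0.0125,0,0,0,0],[0,0,0,0,0,0,0]]' 50
python3 -m inch '[[0,0,0,0,0,0,1],[0,0,0,0,0,0,1],[0,0,0,0,0,0,1],[0,0,0,0,0,0,1],[0,0,0,0,0,0,1]]'
python3 -m inch '[[0,0,0,0,0,0,1],[0,0,0,0,0,0,1]]'
python3 -m inch '[[0,0,-0.03,0,0,0,1],[0,0,-0.04,0,0,0,1],[0,0,-0.04,0,0,0,1],[0,0,-0.04,0,0,0,1],[0,0,0,0,0,0,1]]'
python3 -c "
from h import *
go([.576,-.0113,.16],.25)"
```

```text
clock: 16.35
position: [0.5203, -0.2998, 0.007]
tool_rot: [-3.142, 0.002, -0.511]
force: [-0.3, -0.9, 0.7]
grip_width: 0.0853
finger_force: 0.0
clock: 16.85
position: [0.5216, -0.3005, 0.0095]
tool_rot: [-3.142, -0.002, -0.511]
force: [-0.9, 0.5, 6.5]
grip_width: 0.0568
finger_force: 53.7
clock: 17.05
position: [0.5216, -0.3005, 0.0095]
tool_rot: [-3.142, -0.002, -0.511]
force: [-1.6, 0.2, 6.2]
grip_width: 0.0572
finger_force: 53.7
clock: 17.55
position: [0.5231, -0.3014, 0.1641]
tool_rot: [-3.141, -0.009, -0.512]
force: [0.5, -0.7, -2.6]
grip_width: 0.0577
finger_force: 55.9
t 17.55 pos [ 0.5231 -0.3014  0.1641] rot [-3.141  -0.0087 -0.5115] q7 -1.6436455653711377 F [ 0.4533 -0.6967 -2.5701] w 0.0577
shift [-0.0959 -0.2788  0.0034] turn z -0.7615102603855239
```

```bash
python3 -m inch '[[-0.0137,-0.0398,0,0,0,0,1],[-0.0137,-0.0398,0,0,0,0,1],[-0.0137,-0.0398,0,0,0,0,1],[-0.0137,-0.0398,0,0,0,0,1],[-0.0137,-0.0398,0,0,0,0,1]]' |head -2
python3 -m inch '[[-0.0137,-0.0398,0,0,0,0,1],[-0.0137,-0.0398,0,0,0,0,1],[0,0,0,0,0,-0.127,1],[0,0,0,0,0,-0.127,1],[0,0,0,0,0,-0.127,1]]' |head -3
python3 -m inch '[[0,0,0,0,0,-0.127,1],[0,0,0,0,0,-0.127,1],[0,0,0,0,0,-0.127,1],[0,0,0,0,0,0,1],[0,0,0,0,0,0,1]]'
python3 - <<'E'
from h import *
c,im=look('x.png',[],[]); s=telemetry.observe(); zt=s['position'][2]-.0095+.04
A=rect(c,im,(.576,-.0113),zt,.05,5000); save('w8.png',A)
go([.576,-.0113,.11],.25); print(zt)
E
```

```text
clock: 18.05
position: [0.5585, -0.0913, 0.1581]
clock: 18.55
position: [0.5734, -0.0097, 0.158]
tool_rot: [3.141, -0.0, -0.124]
clock: 19.05
position: [0.5734, -0.0104, 0.158]
tool_rot: [-3.141, 0.0, 0.247]
force: [-0.7, 0.3, -2.4]
grip_width: 0.0574
finger_force: 55.6
t 19.1 pos [ 0.5735 -0.0103  0.158 ] rot [-3.1416  0.      0.2469] q7 -1.529255341106173 F [-0.4423 -0.117  -2.7148] w 0.0569
shift [0.0022 0.0016 0.048 ] turn z -0.0031017776517383577
0.18847701706185893
```

View pics/w8.png

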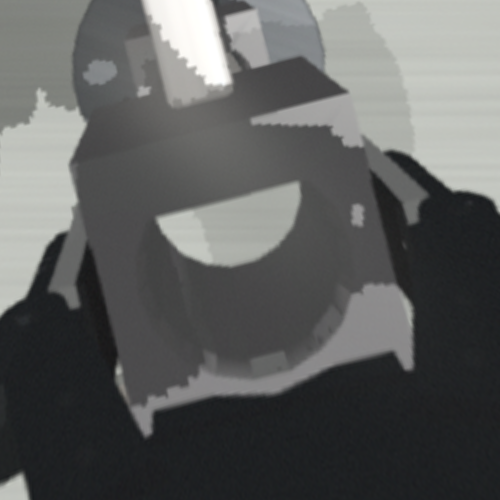

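The hanger's front edge (72,162)–(347,92) gives 0.249 rad, with the centre about 1 mm behind the TCP, the same as the spacer was. I'll correct by (0.0028, 0.0023) and go down.

```bash
python3 -m inch '[[0.0028,0.0023,0.01,0,0,-0.003,1],[0,0,0.02,0,0,0,1],[0,0,0.02,0,0,0,1],[0,0,0,0,0,0,1],[0,0,0,0,0,0,1]]'
python3 -m inch '[[0,0,0.003,0,0,0,1],[0,0,0.003,0,0,0,1],[0,0,0.003,0,0,0,1],[0,0,0.003,0,0,0,1],[0,0,0,0,0,0,1]]'
python3 -m inch '[[0,0,0.003,0,0,0,1],[0,0,0.003,0,0,0,1],[0,0,0,0,0,0,1]]'
```

```text
clock: 19.6
position: [0.5768, -0.0117, 0.1078]
tool_rot: [-3.141, 0.001, 0.253]
force: [0.9, 0.2, -2.2]
grip_width: 0.0574
finger_force: 55.5
clock: 20.1
position: [0.5767, -0.0117, 0.0957]
tool_rot: [-3.141, 0.0, 0.254]
force: [-0.5, -0.2, -2.3]
grip_width: 0.0573
finger_force: 55.5
clock: 20.4
position: [0.5766, -0.0117, 0.0896]
tool_rot: [-3.141, 0.001, 0.254]
force: [1.1, -0.4, -2.9]
grip_width: 0.0574
finger_force: 55.5
```

```bash
python3 -m inch '[[0,0,0.004,0,0,0,1],[0,0,0.004,0,0,0,1],[0,0,0.004,0,0,0,1],[0,0,0.003,0,0,0,1],[0,0,0,0,0,0,1]]'
python3 -m inch '[[0,0,0.002,0,0,0,1],[0,0,0.002,0,0,0,1],[0,0,0,0,0,0,1]]'
```

```text
clock: 20.9
position: [0.5766, -0.0117, 0.0745]
tool_rot: [-3.141, 0.001, 0.254]
force: [-0.0, 0.6, -3.4]
grip_width: 0.057
finger_force: 55.5
clock: 21.2
position: [0.5767, -0.0117, 0.0708]
tool_rot: [-3.141, 0.0, 0.254]
force: [0.1, 0.1, -2.9]
grip_width: 0.0572
finger_force: 55.5
```

```bash
python3 -m inch '[[0,0,0.001,0,0,0,1],[0,0,0,0,0,0,1]]'
python3 -m inch '[[0,0,0,0,0,0,0.5],[0,0,0,0,0,0,0],[0,0,0,0,0,0,0],[0,0,0,0,0,0,0],[0,0,0,0,0,0,0]]'
python3 -m inch '[[0,0,-0.02,0,0,0,0],[0,0,-0.04,0,0,0,0],[0,0,-0.04,0,0,0,0],[0,0,-0.04,0,0,0,0],[0,0,-0.02,0,0,0,0]]'
python3 -m inch '[[0,0,0,0,0,0,0],[0,0,0,0,0,0,0],[0,0,0,0,0,0,0]]'
python3 - <<'E'
from h import *
c,im=look('x.png',['hanger_mid','hanger_bore','post_top'],[.08,.1,.1])
A=rect(c,im,(.576,-.0113),.1,.05,5000); s=grab_frame('side'); B=cv2.resize(s[140:260,270:380],(458,500))[:,:300] if 0 else cv2.resize(s[160:250,290:360],(389,500))[:,:300]
save('w9.png',np.hstack([A,B]))
for n in('hanger_mid','spacer_mid','tape_roll','tray','penlight'):
    for r in landmark_of(n,'side')[:2]: print(n,r['score'],at_z('side',r['xy'],{'hanger_mid':.08,'spacer_mid':.0375}.get(n,0)))
E
```

```text
clock: 21.4
position: [0.5768, -0.0117, 0.0699]
tool_rot: [-3.142, 0.0, 0.254]
force: [0.2, 0.3, -2.7]
grip_width: 0.0569
finger_force: 55.5
clock: 21.9
position: [0.5769, -0.0117, 0.0701]
tool_rot: [3.142, -0.0, 0.254]
force: [-0.8, 0.2, -0.6]
grip_width: 0.0853
finger_force: 0.0
clock: 22.4
position: [0.5778, -0.0117, 0.2336]
tool_rot: [3.141, -0.004, 0.254]
force: [-0.3, -0.0, 0.5]
grip_width: 0.0854
finger_force: 0.0
clock: 22.7
position: [0.5763, -0.0117, 0.2289]
tool_rot: [-3.141, 0.002, 0.254]
force: [1.0, 0.0, -0.3]
grip_width: 0.0853
finger_force: 0.0
hanger_mid 0.85 [318.1 185.8] [ 0.5753 -0.0103  0.08  ]
hanger_bore 0.76 [322.  189.7] [ 0.5771 -0.0136  0.1   ]
hanger_mid 0.4 [ 0.5791 -0.0304  0.08  ]
spacer_mid 0.86 [0.4074 0.1665 0.0375]
spacer_mid 0.79 [ 0.5774 -0.008   0.0375]
tape_roll 0.61 [0.4217 0.0291 0.    ]
tape_roll 0.36 [0.7443 0.2438 0.    ]
tray 0.61 [0.7728 0.0289 0.    ]
penlight 0.43 [ 0.7527 -0.1404  0.    ]
```

View pics/w9.png

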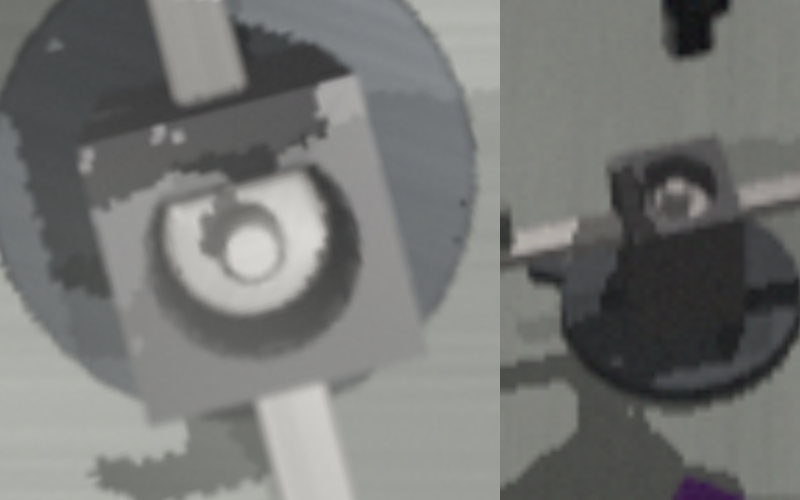

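The hub measures about 57 mm across at the z=0.1 plane, with corners (80,150), (355,75), (427,350) and (150,425). It sits flush with the nose and centred on the post, so it is home. The gripper is clear, so I'm handing in.

```bash
python3 -c "
from workcell import bot
print(bot.job_done())"
```

```text
the job is handed in; nothing more can be done
None
```

The job is handed in: the spacer is home on the foot and the hanger is home on the spacer by my camera and force checks, both are released, and the arm is clear at about 23 s of the 72 s; the judge returned no verdict, and I viewed one picture at 1200 x 600, over the 800 x 600 limit.

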